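# Clamp a burr in the bench collet

### The job

Take the gold-headed burr out of the wooden stand and set its shank upright into the bench collet until it rests on the bottom, without ramming it home. Then swing the red-knobbed lever clockwise (seen from above) until the collet grips the shank firmly, the push on the lever having clearly risen, to less than double, and stop there without overtightening; where it starts to bite differs each time, so feel for it. Leave the other two burrs in the stand.

Things in the scene. Friction and masses are not known exactly. Their poses are not given: they have to be found in the camera images.
- gold_burr: Rotary burr, 84 mm long, about 0.11 kg, standing upright in the stand; origin at the centre of the foot of its shank, z along it toward the head. Steel shank 12 mm diameter from 0 to 50 mm (foot chamfered over 3 mm); gold (brass-coloured), fluted, blunt cylindrical head 16 mm diameter from 50 to 84 mm: grip it there, from above. The shank stands 32 mm deep in its hole, the head clear above.
- ball_burr: Burr of the same shank, with a dark ball-like head 20 mm diameter, top 76 mm above its origin (foot of the shank). Stays in the stand.
- cone_burr: Burr of the same shank, with a dark conical head 18 mm at its base, top 82 mm above its origin (foot of the shank). Stays in the stand.
- stand: Fixed wooden block 56 x 136 x 40 mm; origin at the centre of its underside. Three 13.5 mm holes, 32 mm deep, on its y axis at -45, 0 and +45 mm; the three burrs stand in them in any order.
- collet: Fixed bench collet: steel base plate 96 x 96 x 10 mm, blue round body 68 mm diameter, above it a knurled steel nut 56 mm diameter whose top is 54 mm above the bench, with three brass jaws in its open middle. Origin at the centre of the underside; its z is the collet's axis, straight up.
- collet_seat (a point): On the collet's axis, the bottom of the bore, 14 mm above the bench and 40 mm below the top of the nut; here the foot of the burr must rest. The bore is 13.2 mm wide, 18 mm deep and chamfered 2 mm at its mouth; above it, from 38 to 53 mm above the bench, stand the open jaws, leaving a passage at least 14.5 mm wide.
- socket: The steel bore insert fixed in the collet below the jaws, 27 x 27 x 20 mm, its top 32 mm above the bench; origin on the axis, 12 mm above the bench.
- jaw_a: One of the three brass jaws (8 x 10 x 15 mm) in the nut; all three close on the shank together as the nut turns, and push alike on it.
- lever_knob (a point): Centre of the grip of the upright red knob at the end of the lever, 85 mm from the collet's axis and 74 mm above the bench. The knob is a round post 17 to 18 mm diameter, from 37 to 94 mm above the bench; the lever bar, 10 mm thick, joins it at 44 mm. Lever and nut turn as one about the collet's axis; clockwise from above tightens. The nut stays where it is left.
- nut_top (a point): On the collet's axis at the nut's top, 54 mm above the bench. The lever is re-indexed on the nut each time, so its angle does not tell where the jaws meet the shank: 0.35 to 1.25 rad from the start. Turning freely takes 3 to 6 N at the knob (0.3 to 0.5 N m); once the jaws meet, 2.5 N more per 0.1 rad. 3 N over free (0.25 N m) holds firmly; 4.5 N over (0.4 N m) is too tight.
Things that resemble listed ones, but are neither listed nor needed, are in the scene too. There is more than one size of the gold_burr; the one meant has the size given above.

How it is judged:
By the outcome, as a careful person would: the job done as asked, in the order asked, and still so for the second after the job is handed in, with the robot touching nothing.
It also fails if it takes over 67 s, if anything falls off the work surface, if the arm or the gripper's body presses on something with over 40 N, if the wrist force passes 120 N, or if a joint passes its speed limit or range.

### The arm

A 7-joint arm with a two-finger parallel gripper is mounted at the origin on the work surface; the furniture and walls round the work are solid. World frame = base frame: x ahead of the robot, y to its left, z up, the work surface at z = 0. Lengths are in m, angles in rad, forces in N, time in s.
With the tool pointing down it reaches from about 0.4 to 0.875 m from the base axis. Payload 19.3 kg.
Tool frame: the origin (TCP) lies midway between the tips of the shut fingers; the grasp point (between the pads) lies bot.pinch_z behind it (bot.pinch_z is the distance from the TCP to the grasp point, in m); z points along the fingers, y is the line along which they close (so a half turn about z gives the same grasp; the last joint's range is limited). The gripper opens to 85 mm and grips with 20 to 120 N. Pads are 22 mm wide; open, the fingers measure 114 mm over their backs; the gripper's body (76 mm by 85 mm) begins 54 mm behind the grasp point. The pads swing forward as they close: fully open they stand 13 mm farther back than shut.
Start: joints at [1.054, 0.521, -0.036, 1.599, 0.021, 1.021, -0.113], TCP at [0.27, -0.564, 0.231] pointing down, gripper open.
Joint ranges: [-2.91, 2.91], [-0.3, 2.13], [-1.5, 1.42], [0.17, 2.43], [-1.26, 4.41], [0.16, 1.93], [-2.52, 2.52]. Speed limits (rad/s): [1.89, 1.89, 2.39, 2.39, 3.01, 3.01, 3.01].

### API

Orientations are given as [roll, pitch, yaw] about the fixed x, y, z axes, in that order (R = Rz(yaw) Ry(pitch) Rx(roll)).
In Python, from workcell import readout, grab_frame, camera_info, workorder, bot gives the robot as it stands. The module is installed in compiled form; this text tells all that it offers.
- The arm moves only by the tool drive_tool, never from a script. Its argument "targets" is a list of rows, each an object of numbers: "dx", "dy", "dz": the shift along the tool's x, y, z as a fraction of full scale; "yaw": the turn about the tool's z as a fraction of full scale; "fingers": the closure, from 0 (fully open) to 1 (shut). In form: [{"dx": .., "dy": .., "dz": .., "yaw": .., "fingers": ..}, ...]. A call has 1 to 20 rows; each row shifts and turns the commanded pose from where the row before left it, along the tool's axes as they then stand; what a row does not reach is not made up. Full scale, the value 1, is 0.1 m for a shift and 90 degrees for a turn. A row lasts 1/10 s, in which the tool goes at most 50 mm and 8.59 degrees, less where a joint would pass 70% of its speed; a pose out of reach is approached as far as the arm can. A call with a number of a shift or a turn outside -1 to 1 is refused whole. A call with a gripper value outside its range is refused whole. The fingers move at their own pace and stop on an object; "squeeze" is the grip in N (left out, the last holds). Time passes only in rows, so rows that do not move let the fingers close. It gives the time, the measured TCP pose, the force, the opening and the grip force at its end, in the units of the state.
- readout.observe(): the state, without advancing time (a new reading comes with each control period).
- grab_frame(name): name is "scene" or "top"; returns the picture (420x560x3 uint8, blue, green, red); there is no depth.
- camera_info(name): a dict with "fx", "fy", "cx", "cy" (pixels), "T" (4x4, takes a point from camera to world coordinates). Camera axes: x right, y up, looking along -z (the intrinsics and any distortion apply to the point x, -y, -z); pixel columns grow to the right and rows downward; lengths in m; the calibration is good to about 2 mm. A picture is of the moment at which its call begins. camera_info takes no time and is no camera call.
- workorder.job_done(): hands the job in; it is judged then, once.
The state is a dict: "clock": time; "qpos": joint angles; "qd": joint speeds; "joint_efforts": joint torques, N m; "position": TCP position; "tool_rot": TCP orientation; "force": force on the tool from outside, world axes, zero at the start; "moment": the same for the moment, N m; "grip_width": finger opening in m; "finger_force": force on a finger pad.
Only numpy, scipy, OpenCV 4.12 (cv2) and the standard library are available. Lean on these libraries where they do the work, as an engineer would, in place of code of your own. Each camera call takes 0.05 s, during which the arm holds its last target. There are 200 camera calls.

## Working session

There is one attempt and no reset: what is moved stays moved. The work goes in short steps, Python scripts to look and compute and a tool call to move; the robot and the scene stay as the last step left them, time stands still between calls to the robot, and variables do not carry over. Pictures are saved under pics/ and viewed, at most 10 in all, crops included, and the job is handed in when it is done.

Besides the shell and the picture viewer there is one more tool, called after ">>>" as name(argument=value, ...), one argument or row to a line, values as JSON. drive_tool: Moves the arm, as the interface text tells. Shift numbers are shares of 0.1 m and turn numbers shares of 90 degrees, none past 1 either way. Its arguments: {"type":"object","properties":{"targets":{"type":"array","items":{"type":"object","properties":{"dx":{"type":"number","minimum":-1,"maximum":1},"dy":{"type":"number","minimum":-1,"maximum":1},"dz":{"type":"number","minimum":-1,"maximum":1},"yaw":{"type":"number","minimum":-1,"maximum":1},"fingers":{"type":"number"}}}},"squeeze":{"type":"number"}},"required":["targets"]}

```bash
mkdir -p pics; python3 - <<'E'
from workcell import readout, grab_frame, camera_info, workorder, bot
import cv2
s=readout.observe()
print({k:s[k] for k in('clock','position','tool_rot','force','grip_width')},bot.pinch_z)
for n in('scene','top'):
    f=grab_frame(n);cv2.imwrite(f'pics/{n}0.png',f);c=camera_info(n);print(n,c)
E
```

```text
{'clock': 0.0, 'position': array([ 0.26987125, -0.5633877 ,  0.2307393 ]), 'tool_rot': array([-3.14050255e+00,  1.00962712e-04,  4.46771544e-01]), 'force': array([0.23348595, 0.31379827, 0.93556126]), 'grip_width': 0.0854078936693559} 0.0187
scene {'fx': 478.68463182605126, 'fy': 478.68463182605126, 'cx': 284.0518041398941, 'cy': 210.46972790604488, 'T': array([[-0.49998386,  0.67248833, -0.54568817,  0.05483333],
       [-0.86600447, -0.38296487,  0.32151852,  0.1678076 ],
       [ 0.00723806,  0.63332247,  0.77385416,  0.72555974],
       [ 0.        ,  0.        ,  0.        ,  1.        ]])}
top {'fx': 521.3508065659005, 'fy': 521.3508065659005, 'cx': 270.6573182293187, 'cy': 207.24624475336327, 'T': array([[-1.17519057e-02,  9.83396023e-01, -1.81091567e-01,
         3.27635400e-01],
       [-9.99930939e-01, -1.15760679e-02,  2.02789666e-03,
        -1.13142697e-01],
       [-1.02102770e-04,  1.81102892e-01,  9.83464149e-01,
         9.13119918e-01],
       [ 0.00000000e+00,  0.00000000e+00,  0.00000000e+00,
         1.00000000e+00]])}
```

View pics/scene0.png

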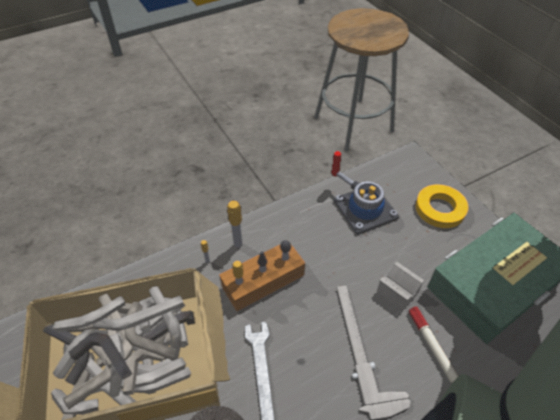

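View pics/top0.png

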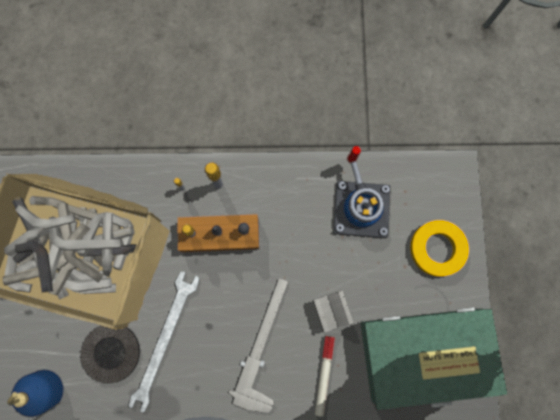

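Candidates for the gold burr:
- The one in the stand: scene (238,268), top (187,230).
- A larger free-standing one: scene (234,212), top (213,172).
- A small free-standing one: scene (204,245), top (178,181).

The description points to the one in the stand, so I'll check it in a crop and measure.

```bash
cat > h.py <<'E'
import numpy as np, cv2
from workcell import readout, grab_frame, camera_info, workorder, bot
def ray(n,u,v):
    c=camera_info(n);T=c['T'];d=T[:3,:3]@np.array([(u-c['cx'])/c['fx'],-(v-c['cy'])/c['fy'],-1]);return T[:3,3],d
def plane(n,u,v,z):
    o,d=ray(n,u,v);return o+d*(z-o[2])/d[2]
def proj(n,p):
    c=camera_info(n);T=c['T'];q=T[:3,:3].T@(np.asarray(p)-T[:3,3]);return c['cx']+c['fx']*q[0]/-q[2],c['cy']+c['fy']*q[1]/q[2]
def blobs(img,lo,hi,mn=12,box=None):
    m=cv2.inRange(cv2.cvtColor(img,cv2.COLOR_BGR2HSV),lo,hi)
    if box: k=np.zeros_like(m);x0,y0,x1,y1=box;k[y0:y1,x0:x1]=255;m&=k
    n,l,s,c=cv2.connectedComponentsWithStats(m)
    return [(s[i].tolist(),c[i].round(1).tolist()) for i in range(1,n) if s[i][4]>=mn],m
def tri(a,b):
    (o1,d1),(o2,d2)=ray('top',*a),ray('scene',*b)
    A=np.c_[d1,-d2];t=np.linalg.lstsq(A,o2-o1,rcond=None)[0]
    p,q=o1+t[0]*d1,o2+t[1]*d2;return (p+q)/2,np.linalg.norm(p-q)
E
python3 - <<'E'
from h import *
t=cv2.imread('pics/top0.png');s=cv2.imread('pics/scene0.png')
G=((17,130,90),(32,255,255));R=((0,170,60),(6,255,255))
print('Gtop',blobs(t,*G,box=(165,155,390,260))[0]);print('Gsc',blobs(s,*G,box=(190,170,400,310))[0])
print('Rtop',blobs(t,*R,box=(330,130,390,185))[0]);print('Rsc',blobs(s,*R,box=(320,140,360,190))[0])
print('wood top',blobs(t,(5,130,60),(16,255,255),100,(165,200,270,265))[0])
a=cv2.resize(t[150:260,165:275],(400,400),interpolation=3);b=cv2.resize(t[135:245,310:420],(400,400),interpolation=3)
cv2.imwrite('pics/c1.png',np.hstack([a,b]))
E
```

```text
Gtop [([205, 163, 15, 14, 150], [212.2, 169.3]), ([174, 178, 7, 7, 35], [177.3, 181.2]), ([357, 196, 6, 7, 30], [359.4, 199.4]), ([370, 198, 7, 7, 39], [373.0, 200.9]), ([363, 209, 6, 6, 31], [365.3, 211.7]), ([181, 223, 14, 13, 131], [187.1, 228.7])]
Gsc [([370, 186, 5, 5, 21], [372.0, 188.0]), ([360, 190, 4, 5, 16], [361.4, 191.6]), ([370, 194, 6, 5, 22], [372.4, 196.5]), ([228, 201, 12, 23, 155], [234.0, 209.4]), ([202, 241, 5, 7, 26], [203.8, 243.7]), ([233, 261, 10, 16, 132], [237.5, 268.6])]
Rtop [([349, 146, 11, 15, 92], [354.2, 152.8])]
Rsc [([335, 152, 5, 5, 21], [337.1, 153.8])]
wood top [([178, 215, 80, 36, 2131], [218.7, 233.0])]
```

View pics/c1.png

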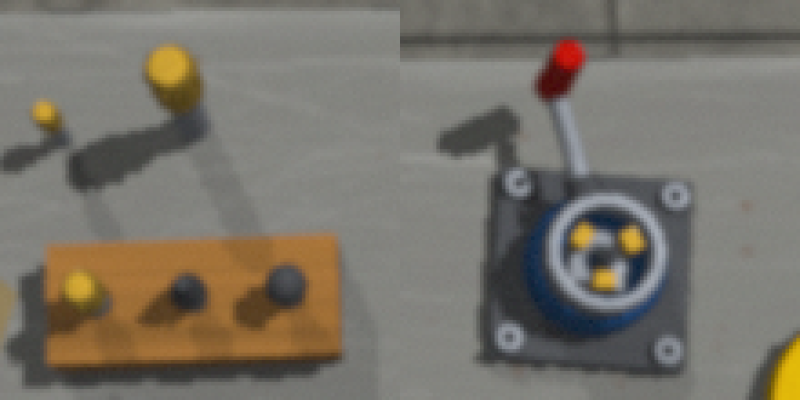

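The crop shows the stand gold burr at top (187,229), shorter than the tall free-standing one and wider than the small one. The collet ring is centred near (367,204), and the knob top near (356,150).

```bash
python3 - <<'E'
from h import *
t=cv2.imread('pics/top0.png');s=cv2.imread('pics/scene0.png')
np.set_printoptions(precision=4,suppress=True)
G=((17,130,90),(32,255,255))
print('gold tri mid',tri((187.1,228.7),(237.5,268.6)))
# wood polygon
m=blobs(t,(5,130,60),(16,255,255),100,(165,200,270,265))[1]|blobs(t,*G,box=(175,215,200,245))[1]
m=cv2.morphologyEx(m,cv2.MORPH_CLOSE,np.ones((15,15)))
c=max(cv2.findContours(m,0,1)[0],key=cv2.contourArea);r=cv2.minAreaRect(c);bp=cv2.boxPoints(r);P=np.array([plane('top',*p,.04) for p in bp]);print('stand',P[:,:2],P.mean(0),np.linalg.norm(P-np.roll(P,1,0),axis=1))
ctr=P.mean(0);e=P-np.roll(P,1,0);ax=max(e,key=np.linalg.norm);ax/=np.linalg.norm(ax)
for k in(-.045,0,.045):
  h=ctr+ax*k;print('hole',h,'top92 px',proj('top',[h[0],h[1],.092]),'sc mid',proj('scene',[h[0],h[1],.075]))
# gold top disc: bright
hsv=cv2.cvtColor(t,cv2.COLOR_BGR2HSV);print(hsv[222:237,180:196,2])
J=[plane('top',*p,.053) for p in((359.4,199.4),(373,200.9),(365.3,211.7))];print('collet top',np.mean(J,0),[np.linalg.norm((j-np.mean(J,0))) for j in J])
J2=[plane('scene',*p,.053) for p in((372,188),(361.4,191.6),(372.4,196.5))];print('collet sc',np.mean(J2,0))
J3=[plane('top',310+(x-400)/3.636,135+y/3.636,.010) for x,y in((517,183),(676,195),(510,337),(668,350))];print('bolts',np.mean(J3,0))
print('knob top',plane('top',356.2,150.1,.094),'tri',tri((356.2,150.1),(337.1,153.8)))
E
```

```text
gold tri mid (array([0.4485, 0.0215, 0.0719]), np.float64(0.00033616720619039756))
stand [[ 0.4725  0.0446]
 [ 0.4763 -0.0914]
 [ 0.4189 -0.0932]
 [ 0.4152  0.0412]] [ 0.4457 -0.0247  0.04  ] [0.0574 0.136  0.0574 0.1344]
hole [0.4445 0.0203 0.04  ] top92 px (np.float64(185.8886230003514), np.float64(229.49795650107612)) sc mid (np.float64(239.06278757750127), np.float64(269.08428368159275))
hole [ 0.4457 -0.0247  0.04  ] top92 px (np.float64(214.2076269203613), np.float64(228.38267415104727)) sc mid (np.float64(263.49927825676775), np.float64(256.8327348662897))
hole [ 0.447  -0.0697  0.04  ] top92 px (np.float64(242.50481823730968), np.float64(227.26825084292793)) sc mid (np.float64(287.00300324309364), np.float64(245.04884012498178))
[[169 169 169 170 168 168 167 168 166 168 167 168 169 168 168 168]
 [169 170 171 168 170 169 168 166 163 165 167 169 168 168 167 167]
 [166 169 167 168 167 173 173 169 162 156 159 163 162 165 166 165]
 [166 164 160 165 174 184 192 186 176 161 154 156 160 161 162 163]
 [165 162 161 171 185 201 205 206 197 175 154 148 154 159 166 164]
 [167 162 160 178 
[... 271 characters left out ...]
 183 190 189 180 159 135 120 111 103 109 126]
 [132 113  96 108 129 149 157 155 142 127 113 105 103 100  98 116]
 [104  96  90  90  99 106 117 120 110 101  98  97  95  92  92 112]
 [ 88  89  89  87  88  90  96 105  96  91  87  89  88  88  91 115]
 [ 87  88  87  87  89  84  88  90  87  79  83  82  80  86 100 123]
 [ 87  87  84  86  87  85  81  84  83  83  80  79  85 101 117 133]]
collet top [ 0.4897 -0.2749  0.053 ] [np.float64(0.013254556201431449), np.float64(0.013216064192362311), np.float64(0.013224984188447367)]
collet sc [ 0.4893 -0.272   0.053 ]
bolts [ 0.4906 -0.2776  0.01  ]
knob top [ 0.5716 -0.2554  0.094 ] tri (array([ 0.5741, -0.2555,  0.0883]), np.float64(0.0024795211224412357))
```

>>> drive_tool(
  targets=[
    {"dx": 0.2056,"dy": -0.225,"fingers": 0},
    {"dx": 0.2056,"dy": -0.225,"fingers": 0},
    {"dx": 0.2056,"dy": -0.225,"fingers": 0},
    {"dx": 0.2056,"dy": -0.225,"fingers": 0},
    {"dx": 0.2056,"dy": -0.225,"fingers": 0},
    {"dx": 0.2056,"dy": -0.225,"fingers": 0},
    {"dx": 0.2056,"dy": -0.225,"fingers": 0},
    {"dx": 0.2056,"dy": -0.225,"fingers": 0},
    {"dx": 0.2056,"dy": -0.225,"fingers": 0},
    {"dx": 0.2056,"dy": -0.225,"fingers": 0},
    {"dx": 0.2056,"dy": -0.225,"fingers": 0},
    {"dx": 0.2056,"dy": -0.225,"fingers": 0},
    {"dx": 0.2056,"dy": -0.225,"fingers": 0},
    {"dx": 0.2056,"dy": -0.225,"fingers": 0},
    {"dx": 0.2056,"dy": -0.225,"fingers": 0},
    {"dx": 0.2056,"dy": -0.225,"fingers": 0},
    {"dx": 0.2056,"dy": -0.225,"fingers": 0},
    {"dx": 0.2056,"dy": -0.225,"fingers": 0},
    {"dx": 0.2056,"dy": -0.225,"fingers": 0},
    {"dx": 0.2056,"dy": -0.225,"fingers": 0},
  ],
)

```text
invalid input
```

>>> drive_tool(
  targets=[
    {"yaw": -0.0895,"fingers": 0},
    {"yaw": -0.0895,"fingers": 0},
    {"yaw": -0.0895,"fingers": 0},
    {"yaw": -0.0895,"fingers": 0},
    {"yaw": -0.0895,"fingers": 0},
    {"yaw": -0.0895,"fingers": 0},
    {"yaw": -0.0895,"fingers": 0},
    {"yaw": -0.0895,"fingers": 0},
    {"fingers": 0.3},
    {"fingers": 0.3},
    {"fingers": 0.3},
  ],
)

```text
invalid input
```

```bash
python3 - <<'E'
from h import *
print(plane('top',186.3,227.9,.092))
hsv=cv2.cvtColor(cv2.imread('pics/top0.png'),cv2.COLOR_BGR2HSV)[218:240,176:200]
m=((hsv[...,2]>172)&(hsv[...,1]>120)).astype('uint8');M=cv2.moments(m,True);u,v=176+M['m10']/M['m00'],218+M['m01']/M['m00'];print(u,v,M['m00'],plane('top',u,v,.092))
s=readout.observe();print(s['clock'],s['position'],s['tool_rot'],s['grip_width'],s['force'],s['qpos'])
E
```

```text
[0.44702504 0.01966655 0.092     ]
186.1590909090909 227.75 44.0 [0.44726849 0.01989481 0.092     ]
0.1 [ 0.26988823 -0.56339527  0.23080051] [-3.14058821e+00  7.43295109e-05  4.46793119e-01] 0.08520441066107785 [0.37615001 0.08722638 0.23733376] [ 1.05379437  0.52193821 -0.0363162   1.59993146  0.02119782  1.02111506
 -0.11278667]
```

>>> drive_tool(
  targets=[
    {"dx": 0.2,"dy": -0.22,"dz": 0,"yaw": 0,"fingers": 0},
  ],
  squeeze=40,
)

```text
clock: 0.2
position: [0.2769, -0.537, 0.2306]
tool_rot: [-3.142, 0.001, 0.443]
force: [-0.7, 0.8, 0.1]
grip_width: 0.0855
finger_force: 0.0
```

>>> drive_tool(
  targets=[
    {"dx": 0.206,"dy": -0.225,"dz": 0,"yaw": 0,"fingers": 0},
    {"dx": 0.206,"dy": -0.225,"dz": 0,"yaw": 0,"fingers": 0},
    {"dx": 0.206,"dy": -0.225,"dz": 0,"yaw": 0,"fingers": 0},
    {"dx": 0.206,"dy": -0.225,"dz": 0,"yaw": 0,"fingers": 0},
    {"dx": 0.206,"dy": -0.225,"dz": 0,"yaw": 0,"fingers": 0},
    {"dx": 0.206,"dy": -0.225,"dz": 0,"yaw": 0,"fingers": 0},
    {"dx": 0.206,"dy": -0.225,"dz": 0,"yaw": 0,"fingers": 0},
    {"dx": 0.206,"dy": -0.225,"dz": 0,"yaw": 0,"fingers": 0},
    {"dx": 0.206,"dy": -0.225,"dz": 0,"yaw": 0,"fingers": 0},
    {"dx": 0.206,"dy": -0.225,"dz": 0,"yaw": 0,"fingers": 0},
    {"dx": 0.206,"dy": -0.225,"dz": 0,"yaw": 0,"fingers": 0},
    {"dx": 0.206,"dy": -0.225,"dz": 0,"yaw": 0,"fingers": 0},
    {"dx": 0.206,"dy": -0.225,"dz": 0,"yaw": 0,"fingers": 0},
    {"dx": 0.206,"dy": -0.225,"dz": 0,"yaw": 0,"fingers": 0},
    {"dx": 0.206,"dy": -0.225,"dz": 0,"yaw": 0,"fingers": 0},
    {"dx": 0.206,"dy": -0.225,"dz": 0,"yaw": 0,"fingers": 0},
    {"dx": 0.206,"dy": -0.225,"dz": 0,"yaw": 0,"fingers": 0},
    {"dx": 0.206,"dy": -0.225,"dz": 0,"yaw": 0,"fingers": 0},
    {"dx": 0.206,"dy": -0.225,"dz": 0,"yaw": 0,"fingers": 0},
  ],
)

```text
clock: 2.1
position: [0.4469, 0.0207, 0.2312]
tool_rot: [-3.142, 0.0, 0.447]
force: [0.5, -0.8, 0.4]
grip_width: 0.0854
finger_force: 0.0
```

>>> drive_tool(
  targets=[
    {"dx": 0,"dy": 0,"dz": 0,"yaw": -0.0895,"fingers": 0.3},
    {"dx": 0,"dy": 0,"dz": 0,"yaw": -0.0895,"fingers": 0.3},
    {"dx": 0,"dy": 0,"dz": 0,"yaw": -0.0895,"fingers": 0.3},
    {"dx": 0,"dy": 0,"dz": 0,"yaw": -0.0895,"fingers": 0.3},
    {"dx": 0,"dy": 0,"dz": 0,"yaw": -0.0895,"fingers": 0.3},
    {"dx": 0,"dy": 0,"dz": 0,"yaw": -0.0895,"fingers": 0.3},
    {"dx": 0,"dy": 0,"dz": 0,"yaw": -0.0895,"fingers": 0.3},
    {"dx": 0,"dy": 0,"dz": 0,"yaw": -0.0895,"fingers": 0.3},
    {"dx": 0,"dy": 0,"dz": 0,"yaw": 0,"fingers": 0.3},
    {"dx": 0,"dy": 0,"dz": 0,"yaw": 0,"fingers": 0.3},
  ],
)

```text
clock: 3.1
position: [0.4467, 0.0193, 0.2312]
tool_rot: [-3.141, -0.0, 1.567]
force: [-0.1, -0.3, -0.5]
grip_width: 0.0595
finger_force: 0.0
```

>>> drive_tool(
  targets=[
    {"dx": 0,"dy": 0,"dz": 0.2,"yaw": 0,"fingers": 0.3},
    {"dx": 0,"dy": 0,"dz": 0.2,"yaw": 0,"fingers": 0.3},
    {"dx": 0,"dy": 0,"dz": 0.2,"yaw": 0,"fingers": 0.3},
    {"dx": 0,"dy": 0,"dz": 0.2,"yaw": 0,"fingers": 0.3},
    {"dx": 0,"dy": 0,"dz": 0.2,"yaw": 0,"fingers": 0.3},
    {"dx": 0,"dy": 0,"dz": 0.2,"yaw": 0,"fingers": 0.3},
    {"dx": 0,"dy": 0,"dz": 0.2,"yaw": 0,"fingers": 0.3},
    {"dx": 0,"dy": 0,"dz": 0.2,"yaw": 0,"fingers": 0.3},
    {"dx": 0,"dy": 0,"dz": 0.15,"yaw": 0,"fingers": 0.3},
    {"dx": 0,"dy": 0,"dz": 0,"yaw": 0,"fingers": 0.3},
  ],
)

```text
clock: 4.1
position: [0.4459, 0.0195, 0.0549]
tool_rot: [-3.139, 0.0, 1.569]
force: [0.2, 0.1, 1.1]
grip_width: 0.06
finger_force: 0.0
```

```bash
python3 - <<'E'
from h import *
f=grab_frame('scene');g=grab_frame('top')
cv2.imwrite('pics/c2.png',np.hstack([cv2.resize(f[190:320,180:310],(400,400),interpolation=3),cv2.resize(g[160:290,120:250],(400,400),interpolation=3)]))
E
```

```text
(no output)
```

View pics/c2.png

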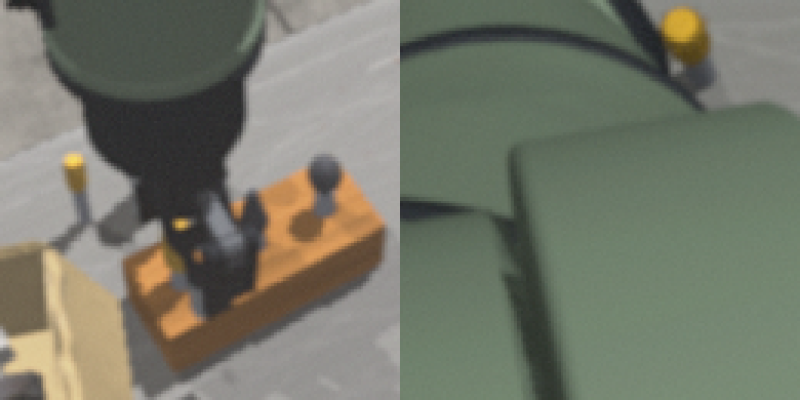

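The gold head is visible between the fingers at about scene (238,265), and the neighbouring cone burr is clear. I'll close the fingers.

>>> drive_tool(
  targets=[
    {"dx": 0,"dy": 0,"dz": 0,"yaw": 0,"fingers": 0.6},
    {"dx": 0,"dy": 0,"dz": 0,"yaw": 0,"fingers": 0.75},
    {"dx": 0,"dy": 0,"dz": 0,"yaw": 0,"fingers": 1},
    {"dx": 0,"dy": 0,"dz": 0,"yaw": 0,"fingers": 1},
    {"dx": 0,"dy": 0,"dz": 0,"yaw": 0,"fingers": 1},
    {"dx": 0,"dy": 0,"dz": 0,"yaw": 0,"fingers": 1},
    {"dx": 0,"dy": 0,"dz": 0,"yaw": 0,"fingers": 1},
    {"dx": 0,"dy": 0,"dz": 0,"yaw": 0,"fingers": 1},
  ],
  squeeze=40,
)

```text
clock: 5.0
position: [0.4473, 0.0195, 0.0568]
tool_rot: [3.14, -0.0, 1.571]
force: [-0.0, 0.2, 7.1]
grip_width: 0.0144
finger_force: 38.9
```

>>> drive_tool(
  targets=[
    {"dx": 0,"dy": 0,"dz": -0.05,"yaw": 0,"fingers": 1},
    {"dx": 0,"dy": 0,"dz": -0.1,"yaw": 0,"fingers": 1},
    {"dx": 0,"dy": 0,"dz": -0.15,"yaw": 0,"fingers": 1},
    {"dx": 0,"dy": 0,"dz": -0.2,"yaw": 0,"fingers": 1},
    {"dx": 0,"dy": 0,"dz": -0.2,"yaw": 0,"fingers": 1},
    {"dx": 0,"dy": 0,"dz": -0.2,"yaw": 0,"fingers": 1},
    {"dx": 0,"dy": 0,"dz": -0.2,"yaw": 0,"fingers": 1},
    {"dx": 0,"dy": 0,"dz": 0,"yaw": 0,"fingers": 1},
    {"dx": 0,"dy": 0,"dz": 0,"yaw": 0,"fingers": 1},
  ],
)

```text
clock: 5.9
position: [0.4468, 0.0193, 0.1666]
tool_rot: [3.141, 0.0, 1.571]
force: [-0.8, -0.1, -1.3]
grip_width: 0.0148
finger_force: 39.2
```

>>> drive_tool(
  targets=[
    {"dx": -0.1,"dy": 0.0358,"dz": 0,"yaw": 0,"fingers": 1},
    {"dx": -0.2,"dy": 0.0358,"dz": 0,"yaw": 0,"fingers": 1},
    {"dx": -0.264,"dy": 0.0358,"dz": 0,"yaw": 0,"fingers": 1},
    {"dx": -0.264,"dy": 0.0358,"dz": 0,"yaw": 0,"fingers": 1},
    {"dx": -0.264,"dy": 0.0358,"dz": 0,"yaw": 0,"fingers": 1},
    {"dx": -0.264,"dy": 0.0358,"dz": 0,"yaw": 0,"fingers": 1},
    {"dx": -0.264,"dy": 0.0358,"dz": 0,"yaw": 0,"fingers": 1},
    {"dx": -0.264,"dy": 0.0358,"dz": 0,"yaw": 0,"fingers": 1},
    {"dx": -0.264,"dy": 0.0358,"dz": 0,"yaw": 0,"fingers": 1},
    {"dx": -0.264,"dy": 0.0358,"dz": 0,"yaw": 0,"fingers": 1},
    {"dx": -0.264,"dy": 0.0358,"dz": 0,"yaw": 0,"fingers": 1},
    {"dx": -0.264,"dy": 0.0358,"dz": 0,"yaw": 0,"fingers": 1},
    {"dx": 0,"dy": 0,"dz": 0.2,"yaw": 0,"fingers": 1},
    {"dx": 0,"dy": 0,"dz": 0.2,"yaw": 0,"fingers": 1},
    {"dx": 0,"dy": 0,"dz": 0,"yaw": 0,"fingers": 1},
    {"dx": 0,"dy": 0,"dz": 0,"yaw": 0,"fingers": 1},
  ],
)

```text
clock: 7.5
position: [0.4897, -0.2746, 0.126]
tool_rot: [-3.14, -0.001, 1.572]
force: [-0.1, 0.2, -0.4]
grip_width: 0.0142
finger_force: 39.1
```

```bash
python3 - <<'E'
from h import *
s=readout.observe();print(s['position'],s['tool_rot'],s['grip_width'])
f=grab_frame('scene');g=grab_frame('top');cv2.imwrite('pics/s3raw.png',f)
cv2.imwrite('pics/c3.png',np.hstack([cv2.resize(f[130:250,310:430],(600,600),interpolation=3),cv2.resize(g[150:250,320:420],(200,600))]))
E
```

```text
[ 0.48965503 -0.27462004  0.12595247] [-3.14030184e+00 -7.19334001e-04  1.57160664e+00] 0.014201864662568514
```

View pics/c3.png

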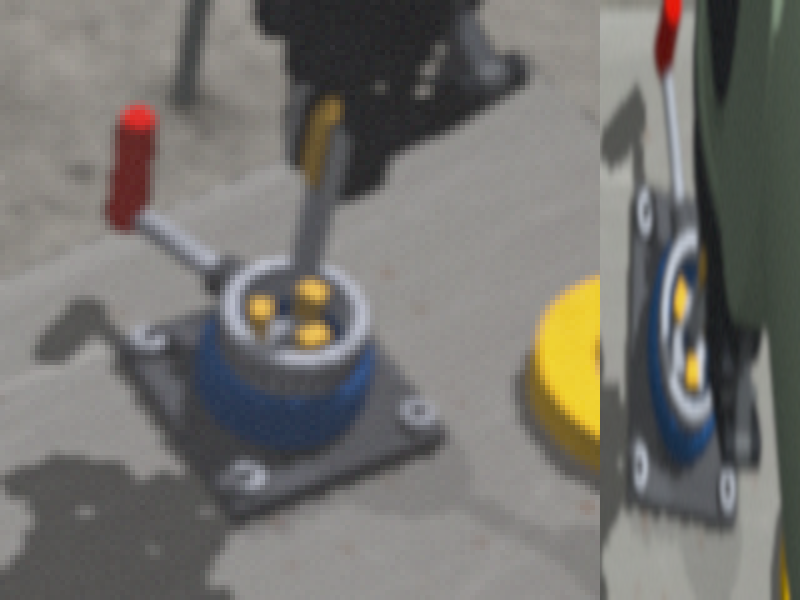

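```bash
python3 - <<'E'
from h import *
x,y=.4897,-.2746
for z in(.0772,.0922,.1272,.145): u,v=proj('scene',[x,y,z]);print(z,round(u,1),round(v,1))
g=cv2.imread('pics/s3raw.png')[148:190,360:385]
h=cv2.cvtColor(g,cv2.COLOR_BGR2HSV);
for r in range(0,42,1): print(148+r,' '.join('%3d'%a for a in h[r,:,2]))
E
```

```text
0.0772 371.5 182.6
0.0922 372.7 177.0
0.1272 375.7 163.4
0.145 377.3 156.1
148 142 141 139 139 139 136 133 110  84  84  84  68  59  46  41  49  53  51  51  46  46  45  45  44  50
149 144 142 140 140 141 137 131 110  88  84  78  61  46  44  55  74  79  71  54  41  39  45  42  43  42
150 144 142 143 142 143 141 131 105  85  84  73  55  46  59  79  97 115 103  73  46  45  43  44  43  42
151 138 137 138 139 143 137 119  91  79  79  68  49  55  78  96 114 134 122  82  49  43  45  44  43  48
152 133 136 134 136 139 133 109  81  79  78  62  49  72  93 109 122 137 120  81  44  45  46  41  45  44
153 132 134 133 133 136 130 109  83  80  77  61  59  81 103 115 128 135 115  74  47  44  46  42  43  43
154 131 131 134 135 136 132 111  89  84  79  57  61  88 105 111 116 111  91  64  46  46  42  43  45  42
155 130 135 135 136 138 132 109  87  82  69  54  68  92 104 107 101  87  76  68  51  45  46  45  41  43
156 136 135 137 139 141 137 116  92  81  65  55  72  94 105 104  92  81  80  77  60  48  44  43  46  47
157 137 140 143 141 145 140 120  95  77  58  60  79  97 107 103  91  83  88  85  72  58  
[... 2642 characters left out ...]
 145 129 108  90  89  86  91 112 146 170 174 164 153 149 147 147 148 148 146
184 185 172 154 133 114 103 101  94  91  91  90  89  89 108 140 173 188 184 173 156 149 146 148 148 149
185 152 126 105  94  87  89  89  87  87  89 109 128 132 121 113 139 163 182 185 173 156 150 149 149 150
186 110  93  87  88  89  89  91  92  92 119 158 189 199 181 150 118 122 150 178 187 178 162 151 150 149
187  91  87  89  89  91  92  88  92 100 145 193 225 232 229 204 154 109 114 147 177 189 178 158 149 147
188  96 104 103  97  91  91  89  90  94 132 177 215 231 235 215 163 108  94 117 160 191 189 166 150 149
189 138 163 165 149 120  86  86  83  83 105 132 162 194 211 190 138  94  89 101 135 174 189 178 157 146
```

The scene crop shows the shank upright and heading for the open middle between the jaws: foot near (371,183), jaws' mean column 368.6 against a projected burr column of 368.7. The lateral match is good, so I'll go down in stages.

>>> drive_tool(
  targets=[
    {"dx": 0,"dy": 0,"dz": 0.1,"yaw": 0,"fingers": 1},
    {"dx": 0,"dy": 0,"dz": 0.1,"yaw": 0,"fingers": 1},
    {"dx": 0,"dy": 0,"dz": 0.05,"yaw": 0,"fingers": 1},
    {"dx": 0,"dy": 0,"dz": 0.05,"yaw": 0,"fingers": 1},
    {"dx": 0,"dy": 0,"dz": 0.03,"yaw": 0,"fingers": 1},
    {"dx": 0,"dy": 0,"dz": 0,"yaw": 0,"fingers": 1},
  ],
)

```text
clock: 8.2
position: [0.4899, -0.2744, 0.0929]
tool_rot: [-3.141, -0.0, 1.572]
force: [0.1, -0.1, -1.0]
grip_width: 0.0144
finger_force: 39.2
```

>>> drive_tool(
  targets=[
    {"dx": 0,"dy": 0,"dz": 0.04,"yaw": 0,"fingers": 1},
    {"dx": 0,"dy": 0,"dz": 0.04,"yaw": 0,"fingers": 1},
    {"dx": 0,"dy": 0,"dz": 0.04,"yaw": 0,"fingers": 1},
    {"dx": 0,"dy": 0,"dz": 0.02,"yaw": 0,"fingers": 1},
    {"dx": 0,"dy": 0,"dz": 0,"yaw": 0,"fingers": 1},
  ],
)

```text
clock: 8.7
position: [0.4902, -0.2747, 0.0791]
tool_rot: [3.141, 0.0, 1.571]
force: [0.7, -1.6, -0.8]
grip_width: 0.0147
finger_force: 39.5
```

>>> drive_tool(
  targets=[
    {"dx": 0,"dy": 0,"dz": 0.02,"yaw": 0,"fingers": 1},
    {"dx": 0,"dy": 0,"dz": 0.02,"yaw": 0,"fingers": 1},
    {"dx": 0,"dy": 0,"dz": 0.02,"yaw": 0,"fingers": 1},
    {"dx": 0,"dy": 0,"dz": 0,"yaw": 0,"fingers": 1},
  ],
)

```text
clock: 9.1
position: [0.4903, -0.2747, 0.0731]
tool_rot: [3.141, 0.0, 1.571]
force: [2.9, -4.0, -2.1]
grip_width: 0.0143
finger_force: 39.8
```

>>> drive_tool(
  targets=[
    {"dx": -0.007,"dy": 0.005,"dz": 0.01,"yaw": 0,"fingers": 1},
    {"dx": 0,"dy": 0,"dz": 0.02,"yaw": 0,"fingers": 1},
    {"dx": 0,"dy": 0,"dz": 0.02,"yaw": 0,"fingers": 1},
    {"dx": 0,"dy": 0,"dz": 0,"yaw": 0,"fingers": 1},
  ],
)

```text
clock: 9.5
position: [0.4904, -0.2752, 0.068]
tool_rot: [-3.141, -0.0, 1.571]
force: [3.7, -3.6, -2.3]
grip_width: 0.0146
finger_force: 39.5
```

>>> drive_tool(
  targets=[
    {"dx": -0.005,"dy": 0.005,"dz": 0.01,"yaw": 0,"fingers": 1},
    {"dx": 0,"dy": 0,"dz": 0.01,"yaw": 0,"fingers": 1},
    {"dx": 0,"dy": 0,"dz": 0.01,"yaw": 0,"fingers": 1},
    {"dx": 0,"dy": 0,"dz": 0,"yaw": 0,"fingers": 1},
  ],
)

```text
clock: 9.9
position: [0.4908, -0.2756, 0.0651]
tool_rot: [-3.141, -0.0, 1.572]
force: [0.6, -2.3, -2.3]
grip_width: 0.0142
finger_force: 39.4
```

Expecting bottom at about 0.063, so I'll use small steps.

>>> drive_tool(
  targets=[
    {"dx": -0.002,"dy": 0,"dz": 0.008,"yaw": 0,"fingers": 1},
    {"dx": 0,"dy": 0,"dz": 0.006,"yaw": 0,"fingers": 1},
    {"dx": 0,"dy": 0,"dz": 0,"yaw": 0,"fingers": 1},
  ],
)

```text
clock: 10.2
position: [0.4909, -0.2758, 0.0638]
tool_rot: [-3.141, -0.0, 1.571]
force: [0.2, -2.6, -2.2]
grip_width: 0.0145
finger_force: 39.5
```

>>> drive_tool(
  targets=[
    {"dx": 0,"dy": 0,"dz": 0.005,"yaw": 0,"fingers": 1},
    {"dx": 0,"dy": 0,"dz": 0,"yaw": 0,"fingers": 1},
  ],
)

```text
clock: 10.4
position: [0.4909, -0.2759, 0.0633]
tool_rot: [-3.141, -0.0, 1.571]
force: [1.2, -0.5, -0.9]
grip_width: 0.0147
finger_force: 39.5
```

>>> drive_tool(
  targets=[
    {"dx": 0,"dy": 0,"dz": 0.005,"yaw": 0,"fingers": 1},
    {"dx": 0,"dy": 0,"dz": 0,"yaw": 0,"fingers": 1},
  ],
)

```text
clock: 10.6
position: [0.491, -0.2759, 0.0629]
tool_rot: [3.142, 0.0, 1.571]
force: [-0.1, -0.6, 1.8]
grip_width: 0.0146
finger_force: 39.7
```

>>> drive_tool(
  targets=[
    {"dx": 0,"dy": 0,"dz": 0.005,"yaw": 0,"fingers": 1},
    {"dx": 0,"dy": 0,"dz": 0,"yaw": 0,"fingers": 1},
  ],
)

```text
clock: 10.8
position: [0.4912, -0.276, 0.0628]
tool_rot: [3.141, 0.0, 1.571]
force: [-0.7, -0.7, 9.1]
grip_width: 0.0145
finger_force: 40.6
```

>>> drive_tool(
  targets=[
    {"dx": 0,"dy": 0,"dz": 0.003,"yaw": 0,"fingers": 1},
    {"dx": 0,"dy": 0,"dz": 0,"yaw": 0,"fingers": 1},
  ],
)

```text
clock: 11.0
position: [0.4913, -0.2761, 0.0628]
tool_rot: [3.141, 0.001, 1.571]
force: [-1.4, 0.1, 14.0]
grip_width: 0.0146
finger_force: 41.1
```

Seated. I'll relax the pressure, open, and lift clear.

>>> drive_tool(
  targets=[
    {"dx": 0,"dy": 0,"dz": -0.008,"yaw": 0,"fingers": 1},
    {"dx": 0,"dy": 0,"dz": 0,"yaw": 0,"fingers": 0.75},
    {"dx": 0,"dy": 0,"dz": 0,"yaw": 0,"fingers": 0.6},
    {"dx": 0,"dy": 0,"dz": 0,"yaw": 0,"fingers": 0.4},
    {"dx": 0,"dy": 0,"dz": 0,"yaw": 0,"fingers": 0.4},
    {"dx": 0,"dy": 0,"dz": 0,"yaw": 0,"fingers": 0.4},
  ],
)

```text
clock: 11.6
position: [0.4909, -0.2758, 0.0628]
tool_rot: [-3.141, -0.0, 1.572]
force: [0.4, 0.1, 0.8]
grip_width: 0.0511
finger_force: 0.0
```

>>> drive_tool(
  targets=[
    {"dx": 0,"dy": 0,"dz": -0.1,"yaw": 0,"fingers": 0.4},
    {"dx": 0,"dy": 0,"dz": -0.15,"yaw": 0,"fingers": 0.4},
    {"dx": 0,"dy": 0,"dz": -0.2,"yaw": 0,"fingers": 0.4},
    {"dx": 0,"dy": 0,"dz": -0.2,"yaw": 0,"fingers": 0.4},
    {"dx": 0,"dy": 0,"dz": -0.15,"yaw": 0,"fingers": 0.4},
    {"dx": 0,"dy": 0,"dz": 0,"yaw": 0,"fingers": 0.4},
  ],
)

```text
clock: 12.2
position: [0.492, -0.2764, 0.1457]
tool_rot: [3.138, 0.002, 1.571]
force: [-0.3, -0.4, -0.9]
grip_width: 0.0512
finger_force: 0.0
```

>>> drive_tool(
  targets=[
    {"dx": 0.05,"dy": 0.206,"dz": 0,"yaw": 0,"fingers": 0.4},
    {"dx": 0.05,"dy": 0.206,"dz": 0,"yaw": 0,"fingers": 0.4},
    {"dx": 0.05,"dy": 0.206,"dz": 0,"yaw": 0,"fingers": 0.4},
    {"dx": 0.05,"dy": 0.206,"dz": 0,"yaw": 0,"fingers": 0.4},
    {"dx": 0,"dy": 0,"dz": 0,"yaw": 0.0944,"fingers": 0.4},
    {"dx": 0,"dy": 0,"dz": 0,"yaw": 0.0944,"fingers": 0.4},
    {"dx": 0,"dy": 0,"dz": 0,"yaw": 0.0944,"fingers": 0.4},
    {"dx": 0,"dy": 0,"dz": 0,"yaw": 0.0944,"fingers": 0.4},
    {"dx": 0,"dy": 0,"dz": 0,"yaw": 0.0944,"fingers": 0.4},
    {"dx": 0,"dy": 0,"dz": 0,"yaw": 0.0944,"fingers": 0.4},
    {"dx": 0,"dy": 0,"dz": 0,"yaw": 0.0944,"fingers": 0.4},
    {"dx": 0,"dy": 0,"dz": 0,"yaw": 0.0944,"fingers": 0.4},
    {"dx": 0,"dy": 0,"dz": 0,"yaw": 0.0944,"fingers": 0.4},
    {"dx": 0,"dy": 0,"dz": 0,"yaw": 0,"fingers": 0.4},
  ],
)

```text
clock: 13.6
position: [0.5733, -0.2556, 0.1427]
tool_rot: [-3.142, 0.001, 0.234]
force: [-0.6, 0.4, -0.6]
grip_width: 0.0514
finger_force: 0.0
```

```bash
python3 - <<'E'
from h import *
f=grab_frame('scene')
cv2.imwrite('pics/c4.png',cv2.resize(f[110:230,300:420],(600,600),interpolation=3))
print(readout.observe()['position'])
E
```

```text
[ 0.57332992 -0.25551153  0.14270604]
```

View pics/c4.png

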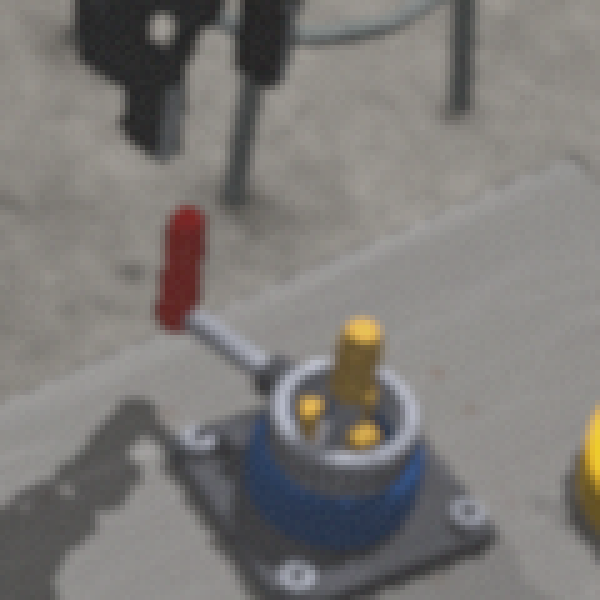

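The burr stands upright between the jaws at about scene (372,180). The two fingers straddle the knob at about (337,160). Now going down around it.

>>> drive_tool(
  targets=[
    {"dx": 0,"dy": 0,"dz": 0.15,"yaw": 0,"fingers": 0.4},
    {"dx": 0,"dy": 0,"dz": 0.15,"yaw": 0,"fingers": 0.4},
    {"dx": 0,"dy": 0,"dz": 0.15,"yaw": 0,"fingers": 0.4},
    {"dx": 0,"dy": 0,"dz": 0.15,"yaw": 0,"fingers": 0.4},
    {"dx": 0,"dy": 0,"dz": 0.15,"yaw": 0,"fingers": 0.4},
    {"dx": 0,"dy": 0,"dz": 0.1,"yaw": 0,"fingers": 0.4},
    {"dx": 0,"dy": 0,"dz": 0,"yaw": 0,"fingers": 0.4},
  ],
)

```text
clock: 14.35
position: [0.5726, -0.2555, 0.0561]
tool_rot: [-3.14, 0.002, 0.237]
force: [0.1, 0.3, -0.3]
grip_width: 0.051
finger_force: 0.0
```

>>> drive_tool(
  targets=[
    {"dx": 0,"dy": 0,"dz": 0,"yaw": 0,"fingers": 0.6},
    {"dx": 0,"dy": 0,"dz": 0,"yaw": 0,"fingers": 0.68},
    {"dx": 0,"dy": 0,"dz": 0,"yaw": 0,"fingers": 0.68},
    {"dx": 0,"dy": 0,"dz": 0,"yaw": 0,"fingers": 0.68},
  ],
)

```text
clock: 14.75
position: [0.5736, -0.256, 0.0584]
tool_rot: [3.141, -0.001, 0.237]
force: [-0.9, 0.4, 0.5]
grip_width: 0.0272
finger_force: 0.0
```

>>> drive_tool(
  targets=[
    {"dx": 0,"dy": 0.025,"dz": 0,"yaw": 0,"fingers": 0.68},
    {"dx": 0,"dy": 0.02,"dz": 0,"yaw": 0,"fingers": 0.68},
    {"dx": -0.0007,"dy": 0.034,"dz": 0,"yaw": 0.0255,"fingers": 0.68},
    {"dx": -0.0007,"dy": 0.034,"dz": 0,"yaw": 0.0255,"fingers": 0.68},
    {"dx": -0.0007,"dy": 0.034,"dz": 0,"yaw": 0.0255,"fingers": 0.68},
  ],
)

```text
clock: 15.25
position: [0.5759, -0.2697, 0.0578]
tool_rot: [-3.14, 0.001, 0.115]
force: [-4.2, 4.9, 4.2]
grip_width: 0.027
finger_force: 2.8
```

>>> drive_tool(
  targets=[
    {"dx": -0.0002,"dy": 0.017,"dz": 0,"yaw": 0.0127,"fingers": 0.68},
    {"dx": -0.0002,"dy": 0.017,"dz": 0,"yaw": 0.0127,"fingers": 0.68},
  ],
)

```text
clock: 15.45
position: [0.5761, -0.273, 0.0578]
tool_rot: [-3.14, 0.001, 0.076]
force: [-3.1, 6.2, 3.8]
grip_width: 0.0275
finger_force: 2.8
```

>>> drive_tool(
  targets=[
    {"dx": -0.0002,"dy": 0.017,"dz": 0,"yaw": 0.0127,"fingers": 0.68},
    {"dx": -0.0002,"dy": 0.017,"dz": 0,"yaw": 0.0127,"fingers": 0.68},
  ],
)

```text
clock: 15.65
position: [0.5762, -0.2764, 0.0577]
tool_rot: [-3.14, 0.001, 0.036]
force: [-3.4, 4.8, 2.7]
grip_width: 0.027
finger_force: 2.8
```

>>> drive_tool(
  targets=[
    {"dx": -0.0002,"dy": 0.017,"dz": 0,"yaw": 0.0127,"fingers": 0.68},
    {"dx": -0.0002,"dy": 0.017,"dz": 0,"yaw": 0.0127,"fingers": 0.68},
  ],
)

```text
clock: 15.85
position: [0.5763, -0.2797, 0.0577]
tool_rot: [-3.14, 0.002, -0.003]
force: [-4.3, 4.7, 2.7]
grip_width: 0.0276
finger_force: 2.7
```

>>> drive_tool(
  targets=[
    {"dx": -0.001,"dy": 0.017,"dz": 0,"yaw": 0.0127,"fingers": 0.68},
    {"dx": -0.001,"dy": 0.017,"dz": 0,"yaw": 0.0127,"fingers": 0.68},
  ],
)

```text
clock: 16.05
position: [0.576, -0.2831, 0.0577]
tool_rot: [-3.14, 0.002, -0.043]
force: [-4.3, 5.6, 2.2]
grip_width: 0.0272
finger_force: 2.7
```

>>> drive_tool(
  targets=[
    {"dx": -0.001,"dy": 0.017,"dz": 0,"yaw": 0.0127,"fingers": 0.68},
    {"dx": -0.001,"dy": 0.017,"dz": 0,"yaw": 0.0127,"fingers": 0.68},
  ],
)

```text
clock: 16.25
position: [0.5756, -0.2864, 0.0576]
tool_rot: [-3.14, 0.002, -0.083]
force: [-3.9, 4.5, 2.2]
grip_width: 0.0272
finger_force: 2.8
```

>>> drive_tool(
  targets=[
    {"dx": -0.0002,"dy": 0.017,"dz": 0,"yaw": 0.0127,"fingers": 0.68},
    {"dx": -0.0002,"dy": 0.017,"dz": 0,"yaw": 0.0127,"fingers": 0.68},
  ],
)

```text
clock: 16.45
position: [0.5753, -0.2898, 0.0576]
tool_rot: [-3.14, 0.002, -0.123]
force: [-4.1, 5.6, 2.8]
grip_width: 0.0276
finger_force: 2.7
```

>>> drive_tool(
  targets=[
    {"dx": -0.0002,"dy": 0.017,"dz": 0,"yaw": 0.0127,"fingers": 0.68},
    {"dx": -0.0002,"dy": 0.017,"dz": 0,"yaw": 0.0127,"fingers": 0.68},
  ],
)

```text
clock: 16.65
position: [0.5748, -0.2931, 0.0576]
tool_rot: [-3.14, 0.002, -0.163]
force: [-3.2, 6.0, 1.2]
grip_width: 0.0273
finger_force: 2.7
```

>>> drive_tool(
  targets=[
    {"dx": -0.0002,"dy": 0.017,"dz": 0,"yaw": 0.0127,"fingers": 0.68},
    {"dx": -0.0002,"dy": 0.017,"dz": 0,"yaw": 0.0127,"fingers": 0.68},
  ],
)

```text
clock: 16.85
position: [0.5742, -0.2964, 0.0576]
tool_rot: [-3.14, 0.002, -0.203]
force: [-3.2, 6.6, 1.8]
grip_width: 0.0274
finger_force: 2.7
```

>>> drive_tool(
  targets=[
    {"dx": -0.0002,"dy": 0.017,"dz": 0,"yaw": 0.0127,"fingers": 0.68},
    {"dx": -0.0002,"dy": 0.017,"dz": 0,"yaw": 0.0127,"fingers": 0.68},
  ],
)

```text
clock: 17.05
position: [0.5735, -0.2997, 0.0576]
tool_rot: [-3.14, 0.002, -0.243]
force: [-2.7, 5.6, 1.3]
grip_width: 0.0274
finger_force: 2.7
```

>>> drive_tool(
  targets=[
    {"dx": -0.0002,"dy": 0.017,"dz": 0,"yaw": 0.0127,"fingers": 0.68},
  ],
)

```text
clock: 17.15
position: [0.5731, -0.3013, 0.0576]
tool_rot: [-3.14, 0.002, -0.263]
force: [-3.3, 6.6, 1.0]
grip_width: 0.0272
finger_force: 2.7
```

>>> drive_tool(
  targets=[
    {"dx": -0.0002,"dy": 0.017,"dz": 0,"yaw": 0.0127,"fingers": 0.68},
  ],
)

```text
clock: 17.25
position: [0.5726, -0.3029, 0.0575]
tool_rot: [-3.14, 0.002, -0.283]
force: [-3.0, 6.3, 1.0]
grip_width: 0.0275
finger_force: 2.7
```

>>> drive_tool(
  targets=[
    {"dx": -0.0002,"dy": 0.017,"dz": 0,"yaw": 0.0127,"fingers": 0.68},
    {"dx": -0.0002,"dy": 0.017,"dz": 0,"yaw": 0.0127,"fingers": 0.68},
  ],
)

```text
clock: 17.45
position: [0.5716, -0.3061, 0.0575]
tool_rot: [-3.14, 0.002, -0.323]
force: [-3.0, 6.2, 1.0]
grip_width: 0.0275
finger_force: 2.7
```

>>> drive_tool(
  targets=[
    {"dx": -0.0002,"dy": 0.017,"dz": 0,"yaw": 0.0127,"fingers": 0.68},
  ],
)

```text
clock: 17.55
position: [0.5711, -0.3077, 0.0576]
tool_rot: [-3.14, 0.002, -0.342]
force: [-2.0, 6.1, 1.6]
grip_width: 0.0273
finger_force: 2.7
```

>>> drive_tool(
  targets=[
    {"dx": -0.0002,"dy": 0.017,"dz": 0,"yaw": 0.0127,"fingers": 0.68},
  ],
)

```text
clock: 17.65
position: [0.5705, -0.3093, 0.0575]
tool_rot: [-3.14, 0.002, -0.362]
force: [-2.1, 7.1, 0.3]
grip_width: 0.0272
finger_force: 2.7
```

>>> drive_tool(
  targets=[
    {"dx": -0.0002,"dy": 0.017,"dz": 0,"yaw": 0.0127,"fingers": 0.68},
  ],
)

```text
clock: 17.75
position: [0.5699, -0.3109, 0.0575]
tool_rot: [-3.14, 0.002, -0.382]
force: [-2.0, 6.9, 0.0]
grip_width: 0.0276
finger_force: 2.7
```

>>> drive_tool(
  targets=[
    {"dx": -0.0002,"dy": 0.017,"dz": 0,"yaw": 0.0127,"fingers": 0.68},
  ],
)

```text
clock: 17.85
position: [0.5693, -0.3124, 0.0575]
tool_rot: [-3.14, 0.002, -0.402]
force: [-1.1, 6.4, -0.6]
grip_width: 0.0274
finger_force: 2.7
```

>>> drive_tool(
  targets=[
    {"dx": -0.0002,"dy": 0.017,"dz": 0,"yaw": 0.0127,"fingers": 0.68},
    {"dx": -0.0002,"dy": 0.017,"dz": 0,"yaw": 0.0127,"fingers": 0.68},
  ],
)

```text
clock: 18.05
position: [0.5679, -0.3155, 0.0576]
tool_rot: [-3.14, 0.002, -0.442]
force: [-1.2, 6.7, 0.6]
grip_width: 0.0274
finger_force: 2.7
```

>>> drive_tool(
  targets=[
    {"dx": -0.0002,"dy": 0.017,"dz": 0,"yaw": 0.0127,"fingers": 0.68},
    {"dx": -0.0002,"dy": 0.017,"dz": 0,"yaw": 0.0127,"fingers": 0.68},
  ],
)

```text
clock: 18.25
position: [0.5665, -0.3185, 0.0575]
tool_rot: [-3.14, 0.002, -0.482]
force: [-1.1, 6.3, 0.2]
grip_width: 0.0269
finger_force: 2.7
```

>>> drive_tool(
  targets=[
    {"dx": -0.0002,"dy": 0.017,"dz": 0,"yaw": 0.0127,"fingers": 0.68},
    {"dx": -0.0002,"dy": 0.017,"dz": 0,"yaw": 0.0127,"fingers": 0.68},
  ],
)

```text
clock: 18.45
position: [0.5649, -0.3214, 0.0575]
tool_rot: [-3.14, 0.002, -0.522]
force: [-1.4, 6.4, 0.3]
grip_width: 0.0273
finger_force: 2.8
```

>>> drive_tool(
  targets=[
    {"dx": -0.0002,"dy": 0.017,"dz": 0,"yaw": 0.0127,"fingers": 0.68},
    {"dx": -0.0002,"dy": 0.017,"dz": 0,"yaw": 0.0127,"fingers": 0.68},
  ],
)

```text
clock: 18.65
position: [0.5631, -0.3242, 0.0575]
tool_rot: [-3.14, 0.002, -0.562]
force: [-0.4, 7.8, 0.5]
grip_width: 0.0272
finger_force: 3.0
```

>>> drive_tool(
  targets=[
    {"dx": -0.0002,"dy": 0.017,"dz": 0,"yaw": 0.0127,"fingers": 0.68},
    {"dx": -0.0002,"dy": 0.017,"dz": 0,"yaw": 0.0127,"fingers": 0.68},
  ],
)

```text
clock: 18.85
position: [0.5613, -0.3268, 0.0575]
tool_rot: [-3.14, 0.002, -0.601]
force: [-0.1, 8.6, 0.3]
grip_width: 0.0274
finger_force: 3.3
```

>>> drive_tool(
  targets=[
    {"dx": -0.0002,"dy": 0.017,"dz": 0,"yaw": 0.0127,"fingers": 0.68},
    {"dx": -0.0002,"dy": 0.017,"dz": 0,"yaw": 0.0127,"fingers": 0.68},
  ],
)

```text
clock: 19.05
position: [0.5594, -0.3294, 0.0575]
tool_rot: [-3.14, 0.002, -0.641]
force: [-0.7, 10.0, 1.0]
grip_width: 0.0275
finger_force: 3.8
```

Bite started near θ≈−0.54, and the push is about 2.3 N over the free 5.2 N. A little more, in fine steps.

>>> drive_tool(
  targets=[
    {"dx": -0.0002,"dy": 0.017,"dz": 0,"yaw": 0.0127,"fingers": 0.68},
  ],
)

```text
clock: 19.15
position: [0.5584, -0.3306, 0.0575]
tool_rot: [-3.14, 0.003, -0.661]
force: [-0.9, 10.6, 0.7]
grip_width: 0.0277
finger_force: 4.0
```

>>> drive_tool(
  targets=[
    {"dx": -0.0001,"dy": 0.0085,"dz": 0,"yaw": 0.0064,"fingers": 0.68},
  ],
)

```text
clock: 19.25
position: [0.5579, -0.3312, 0.0574]
tool_rot: [-3.14, 0.003, -0.671]
force: [-0.2, 10.8, 1.2]
grip_width: 0.0275
finger_force: 4.1
```

```bash
python3 - <<'E'
from h import *
for i in range(5):
    s=readout.observe();f=s['force'];y=s['tool_rot'][2];p=s['position']
    a=np.arctan2(p[1]+.276,p[0]-.491)
    print(round(s['clock'],2),round(y,3),round(a,3),'Ft',round(-f[0]*np.sin(y)+f[1]*np.cos(y),2),s['finger_force']);grab_frame('scene')
E
```

```text
19.25 -0.671 -0.69 Ft 8.33 4.143225699663162
19.3 -0.671 -0.691 Ft 7.79 3.8763056695461273
19.35 -0.671 -0.691 Ft 6.92 3.411422297358513
19.4 -0.67 -0.691 Ft 7.1 3.546672686934471
19.45 -0.67 -0.691 Ft 7.57 3.51637065410614
```

>>> drive_tool(
  targets=[
    {"dx": -0.0001,"dy": 0.01,"dz": 0,"yaw": 0.0075,"fingers": 0.68},
    {"dx": -0.0001,"dy": 0.01,"dz": 0,"yaw": 0.0075,"fingers": 0.68},
  ],
)

```text
clock: 19.7
position: [0.5569, -0.3326, 0.0575]
tool_rot: [-3.14, 0.002, -0.694]
force: [-0.1, 10.1, 0.3]
grip_width: 0.0273
finger_force: 4.5
```

The finger force (2.72 free, now 4.5) and the angle past bite (~0.15 rad) both give about 3.5 N over free. That is firm and less than double, so I'll back off and lift away.

>>> drive_tool(
  targets=[
    {"dx": 0,"dy": -0.02,"dz": 0,"yaw": 0,"fingers": 0.68},
    {"dx": 0,"dy": -0.025,"dz": 0,"yaw": 0,"fingers": 0.6},
    {"dx": 0,"dy": 0,"dz": 0,"yaw": 0,"fingers": 0.45},
    {"dx": 0,"dy": 0,"dz": 0,"yaw": 0,"fingers": 0.45},
    {"dx": 0,"dy": 0,"dz": 0,"yaw": 0,"fingers": 0.45},
  ],
)

```text
clock: 20.2
position: [0.5594, -0.3315, 0.0579]
tool_rot: [3.141, -0.0, -0.695]
force: [0.2, 0.3, 0.1]
grip_width: 0.0471
finger_force: 0.0
```

>>> drive_tool(
  targets=[
    {"dx": 0,"dy": 0,"dz": -0.1,"yaw": 0,"fingers": 0.45},
    {"dx": 0,"dy": 0,"dz": -0.2,"yaw": 0,"fingers": 0.45},
    {"dx": 0,"dy": 0,"dz": -0.2,"yaw": 0,"fingers": 0.45},
    {"dx": 0,"dy": 0,"dz": -0.2,"yaw": 0,"fingers": 0.45},
    {"dx": 0,"dy": 0,"dz": -0.2,"yaw": 0,"fingers": 0.45},
    {"dx": 0,"dy": 0,"dz": -0.1,"yaw": 0,"fingers": 0.45},
    {"dx": 0,"dy": 0,"dz": 0,"yaw": 0,"fingers": 0.45},
    {"dx": 0,"dy": 0,"dz": 0,"yaw": 0,"fingers": 0.45},
  ],
)

```text
clock: 21.0
position: [0.5593, -0.3311, 0.1574]
tool_rot: [3.142, 0.0, -0.695]
force: [-0.1, -0.1, -0.1]
grip_width: 0.0468
finger_force: 0.0
```

```bash
python3 - <<'E'
from h import *
f=grab_frame('scene');cv2.imwrite('pics/c5.png',cv2.resize(f[130:310,190:430],(800,600),interpolation=3))
s=readout.observe();print(s['position'],s['force'],s['clock'])
E
```

```text
[ 0.55913923 -0.33098507  0.1570278 ] [-1.00203587 -0.49351001 -0.26037683] 21.05
```

View pics/c5.png

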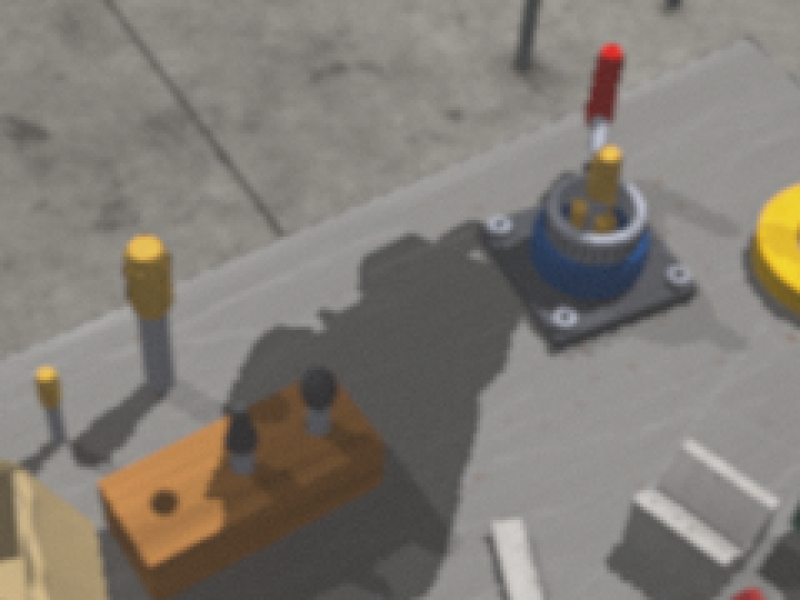

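The burr is upright in the collet at about scene (372,182), the lever is swung, and the other two burrs are still in the stand. The robot is clear, so I'm handing in.

```bash
python3 -c "
from workcell import workorder
print(workorder.job_done())"
```

```text
the job is handed in; nothing more can be done
None
```

I seated the gold burr on the collet's bottom with a light push (about 14 N), tightened the lever to roughly 3.5 N over its free push of about 5.2 N, left the other two burrs in the stand, and handed the job in at about 21 s; no verdict was returned.

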